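Chock a can on a tray and slide it under the shelf

TASK

Lay the black rubber block across the middle of the grey tray as a chock, and only then lay the can across the tray, just uphill (shelf side) of the block, and let it rest against the block. Then slide the loaded tray along the counter, without lifting it, squarely under the low shelf until its rear edge reaches the stop rail, so that the can lies wholly under the board. Neither the can nor the robot may touch the shelf; leave the mug, the bottle and the cafetiere where they are.

Things in the scene. Friction and masses are not known exactly. Their poses are not given: they have to be found in the camera images.
- shelf: Low fixed riser shelf: wooden board 240 deep (x), 300 wide (y), 18 thick, on grey side panels. Origin on the counter below the middle of the board's front edge; x points to its rear (away from the robot), z up. Board underside 102, top 120 mm above the counter; a grey strip stands 4 mm out from its front edge. The opening between the panels is 260 mm wide.
- home (a point): Point on the counter under the shelf, 25 mm behind the board's front edge, where the tray's origin lies when the tray is home, its rear edge then against the stop rail (a grey rail 50 mm high across the opening, its front face 115 mm behind the board's front edge) and its front face 65 mm in front of the board's front edge.
- tray: Loose grey plastic tray 180 long (x), 190 wide (y), 0.4-0.7 kg, in front of the shelf, roughly square to it. Origin: middle of its underside, on the counter; +x to its rear edge (shelf side). Flat floor sloping 4 degrees (0.07), its top 22 mm above the counter in front, 28 in the middle, 35 at the rear. Open in front and rear, no lips; side cheeks 45 mm high, 178 apart inside.
- tray_front (a point): Middle of the top edge of the tray's upright front face, 22 mm above the counter, 90 mm in front of the tray's origin. This face can be pushed.
- can: Slim closed metal drink can, white sleeve and bare metal ends, diameter 53 mm, length 134 mm, about 0.27 kg, lying on its side in a small fixed rest. Origin at its middle, on its axis; its own x runs along the axis, y and z turn as it rolls. It rolls freely.
- rest: Fixed grey can rest: two upright strips 100 mm long, 10 mm high, 36 mm apart over their outsides. Origin on the counter under its middle; x along the strips, as the can lies. The can's axis is 32 mm above the counter.
- chock: Black rubber block 36 (x) x 120 (y) x 22 mm high, about 0.12 kg, lying flat on the counter. Origin at the middle of its underside; y along its length. When the can rests against it on the tray, the can's axis is about 44 mm from the block's middle, measured along the tray.
- mug: Bystander: white mug 80 mm across, 90 mm high; origin at the middle of its foot.
- bottle: Bystander: green bottle 60 mm across, 190 mm high; origin at the middle of its foot.
- cafetiere: Bystander: copper and glass cafetiere 94 mm across, 190 mm high, with black handle reaching out 85 mm; origin at the middle of its foot.
Mind the look-alikes: they are no part of the job. What is shaped like the can but purple is not meant.

How it is judged:
On the way, in this order (a step that is already met when the one before it is completed fails the run):
1. the block lies flat across the tray, let go, the can not yet on the tray (x of chock in the frame of tray between -0.06 and 0.035 m and y of chock in the frame of tray between -0.03 and 0.03 m and z of chock in the frame of tray between 0.015 and 0.045 m and angle between the y axis of chock and the y axis of tray, either way round below 0.25 rad and angle between the z axis of chock and the z axis of tray, either way round below 0.15 rad and contact force between the fingers and chock below 0.1 N and horizontal distance between can and tray above 0.12 m), for 0.2 s.
2. the can lies across the tray against the block, let go and at rest, the tray not yet home (x of chock in the frame of tray between -0.06 and 0.035 m and y of chock in the frame of tray between -0.03 and 0.03 m and z of chock in the frame of tray between 0.015 and 0.045 m and angle between the y axis of chock and the y axis of tray, either way round below 0.25 rad and angle between the z axis of chock and the z axis of tray, either way round below 0.15 rad and x of can in the frame of tray between -0.03 and 0.08 m and y of can in the frame of tray between -0.03 and 0.03 m and z of can in the frame of tray between 0.045 and 0.068 m and angle between the x axis of can and the y axis of tray, either way round below 0.25 rad and z of can in the frame of chock above 0 m and distance between can and chock below 0.066 m and contact force between the fingers and can below 0.1 N and contact force between the fingers and chock below 0.1 N and linear speed of each of tray, can, chock below 0.02 m/s and angular speed of can below 0.4 rad/s and x of tray in the frame of shelf below -0.05 m), for 0.3 s.
At the end, for the whole second after the job is handed in: Tray: rear edge within 14 mm of the stop rail, square within 0.1 rad. Block flat across mid-tray (x -60 to +35 mm), can lying on the floor uphill against it (middles under 66 mm apart), both within 0.25 rad of crosswise and 30 mm of the centre line; can wholly under the board. All released, at rest (x of tray in the frame of shelf above 0.011 m and angle between the x axis of tray and the x axis of shelf, either way round below 0.1 rad and x of chock in the frame of tray between -0.06 and 0.035 m and y of chock in the frame of tray between -0.03 and 0.03 m and z of chock in the frame of tray between 0.015 and 0.045 m and angle between the y axis of chock and the y axis of tray, either way round below 0.25 rad and angle between the z axis of chock and the z axis of tray, either way round below 0.15 rad and x of can in the frame of tray between -0.03 and 0.08 m and y of can in the frame of tray between -0.03 and 0.03 m and z of can in the frame of tray between 0.045 and 0.068 m and angle between the x axis of can and the y axis of tray, either way round below 0.25 rad and z of can in the frame of chock above 0 m and distance between can and chock below 0.066 m and x of can in the frame of shelf above 0.027 m and contact force between the fingers and can below 0.1 N and contact force between the fingers and chock below 0.1 N and linear speed of each of tray, can, chock below 0.02 m/s and angular speed of can below 0.4 rad/s); the robot touches nothing.
It fails at once if the can touches the shelf (contact force between can and shelf above 1 N).
It fails at once if the robot touches the shelf (contact force between any of the fingers, the arm and shelf above 1 N).
It fails at once if the tray is lifted or tipped (height (world z) of tray above 0.015 m or angle between tray's own z axis and vertical above 0.12 rad).
It fails at once if a bystander is disturbed (distance of any of mug, bottle, cafetiere from where it was at the start of the episode above 0.03 m).
It also fails if it takes over 72 s, if anything falls off the work surface, if the arm or the gripper's body presses on something with over 40 N, if the wrist force passes 120 N, or if a joint passes its speed limit or range.

ROBOT

A 6-joint arm with a two-finger parallel gripper is mounted at the origin on the work surface. World frame = base frame: x ahead of the robot, y to its left, z up, the work surface at z = 0. Lengths are in m, angles in rad, forces in N, time in s.
With the tool pointing down it reaches from about 0.275 to 1 m from the base axis. Payload 8.4 kg.
Tool frame: the origin (TCP) lies between the finger pads; the fingertips stand 17 mm ahead of it and the grasp point (between the pads) lies 2 mm behind it; z points along the fingers, y is the line along which they close (so a half turn about z gives the same grasp; the last joint's range is limited). The gripper opens to 85 mm and grips with 20 to 120 N. Pads are 22 mm wide; open, the fingers measure 114 mm over their backs; the gripper's body (76 mm by 85 mm) begins 54 mm behind the grasp point. The pads swing forward as they close: fully open they stand 13 mm farther back than shut.
Start: joints at [-1.293, 0.353, 1.633, -0, 1.155, -0.002], TCP at [0.173, -0.601, 0.248] pointing down, gripper open.
Joint ranges: [-2.63, 2.63], [-0.92, 2.1], [0.06, 2.66], [-1.3, 4.44], [0, 2.69], [-3.02, 3.02]. Speed limits (rad/s): [2.22, 2.22, 2.79, 3.14, 3.14, 3.14].

INTERFACE

Orientations are given as a unit quaternion [w, x, y, z].
In Python, from plant import status, optics, arm gives the robot as it stands. The module is installed in compiled form; this text tells all that it offers.
- The arm moves only by the tool send_rows, never from a script. Its arguments are lists of equal length, an entry for each row: "linear": the shift along the tool's x, y, z in mm, a list of three; "rot": the turn, a rotation vector about the tool's x, y, z in rad, a list of three; "claw": the closure in counts, from 0 (fully open) to 255 (shut). A call has 1 to 8 rows; each row is the pose to reach, as a shift and turn from the pose commanded when the call began, along the tool's axes at that moment; what a row does not reach only later rows make up. A row lasts 1/12 s, in which the tool goes at most 41.7 mm and 7.16 degrees, less where a joint would pass 70% of its speed; a pose out of reach is approached as far as the arm can. A call with a gripper value outside its range is refused whole. The fingers move at their own pace and stop on an object; the grip force is fixed at half the most. Time passes only in rows, so rows that repeat a pose let the fingers close. It gives the time, the measured TCP pose, the force, the opening and the grip force at its end, in the units of the state.
- status.observe(): the state, without advancing time (a new reading comes with each control period).
- optics.read_camera(name): name is "scene" or "top" or "wrist"; returns the picture (384x512x3 uint8, red, green, blue); there is no depth.
- optics.camera_params(name): a dict with "camera_matrix" (3x3 intrinsics, pixels), "rvec" (rotation vector, rad) and "tvec" (3), from world to camera coordinates, as OpenCV has them. Camera axes: x right, y down, z forward; pixel columns grow to the right and rows downward; lengths in m; the calibration is good to about 2 mm. A picture is of the moment at which its call begins: read the wrist's pose just before it. camera_params takes no time and is no camera call; for the wrist camera it gives the pose at the moment of the call.
- arm.sign_off(): hands the job in; it is judged then, once.
The state is a dict: "time_s": time; "joint_positions": joint angles; "qd": joint speeds; "joint_torque": joint torques, N m; "tcp_pos": TCP position; "orientation": TCP orientation; "wrist_force": force on the tool from outside, world axes, zero at the start; "moment": the same for the moment, N m; "gripper_width": opening from 0.0 (shut) to 1.0 (fully open); "grasp_force": force on a finger pad.
Only numpy, scipy, OpenCV 4.12 (cv2) and the standard library are available. Lean on these libraries where they do the work, as an engineer would, in place of code of your own. Each camera call takes 0.05 s, during which the arm holds its last target. There are 200 camera calls.

## Working session

There is one attempt and no reset: what is moved stays moved. The work goes in short steps, Python scripts to look and compute and a tool call to move; the robot and the scene stay as the last step left them, time stands still between calls to the robot, and variables do not carry over. Pictures are saved under pics/ and viewed, at most 10 in all, crops included, and the job is handed in when it is done.

Besides the shell and the picture viewer there is one more tool, called after ">>>" as name(argument=value, ...) on one line, values as JSON. send_rows: Moves the arm, as the interface text tells. Its arguments: {"type":"object","properties":{"linear":{"type":"array","items":{"type":"array","items":{"type":"number"}}},"rot":{"type":"array","items":{"type":"array","items":{"type":"number"}}},"claw":{"type":"array","items":{"type":"number"}}},"required":["linear","rot","claw"]}

```bash
mkdir -p pics; cat > h.py <<'E'
import numpy as np, cv2
from plant import status, optics, arm
def cam(n):
    p=optics.camera_params(n); return np.array(p["camera_matrix"]),np.array(p["rvec"],float).reshape(3),np.array(p["tvec"],float).reshape(3)
def ray(n,uv,z,c=None):
    K,r,t=c or cam(n); R=cv2.Rodrigues(r)[0]; o=-R.T@t
    d=R.T@np.linalg.inv(K)@np.array([uv[0],uv[1],1.]); return o+d*(z-o[2])/d[2]
def proj(n,P):
    K,r,t=cam(n); return cv2.projectPoints(np.array(P,float).reshape(-1,3),r,t,K,None)[0].reshape(-1,2)
def snap(n,f,s=1.5,crop=None):
    im=optics.read_camera(n)[:,:,::-1]; cv2.imwrite("pics/raw_"+f,im)
    if crop: im=im[crop[1]:crop[3],crop[0]:crop[2]]
    cv2.imwrite("pics/"+f,cv2.resize(im,None,fx=s,fy=s,interpolation=cv2.INTER_CUBIC))
E
python3 - <<'E'
from h import *
print(status.observe())
snap("top","t1.png");snap("scene","s1.png")
for n in("top","scene"):print(cam(n))
E
```

```text
{'time_s': 0.0, 'joint_positions': array([-1.29343721e+00,  3.53628491e-01,  1.63415438e+00, -1.12747537e-05,
        1.15517546e+00, -2.43677470e-03]), 'qd': array([-0.00047179,  0.00045364,  0.00036139,  0.00261382,  0.00169491,
        0.0001807 ]), 'joint_torque': array([-2.02058545e-03, -6.05261278e+01, -3.42066014e+01, -1.70189892e-04,
        9.27126763e-03,  2.89052009e-07]), 'tcp_pos': array([ 0.17244967, -0.60026417,  0.24756527]), 'orientation': array([-6.75689441e-04,  9.90229683e-01,  1.39444284e-01, -9.86755183e-05]), 'wrist_force': array([-0.64841302, -0.53680208, -0.51507347]), 'moment': array([ 0.03557552,  0.03075373, -0.02122932]), 'grasp_force': 0.0, 'gripper_width': 0.9985584476529268}
(array([[420.45658538,   0.        , 249.80556595],
       [  0.        , 420.45658538, 191.78760645],
       [  0.        ,   0.        ,   1.        ]]), array([ 2.20108917, -2.17442486,  0.09078268]), array([-0.00828501,  0.49168719,  1.18380611]))
(array([[368.71123102,   0.        , 252.36438046],
       [  0.        , 368.71123102, 192.60343948],
       [  0.        ,   0.        ,   1.        ]]), array([ 1.02814435,  2.50152614, -0.96589419]), array([ 0.36443332, -0.23972229,  1.27520202]))
```

View pics/t1.png

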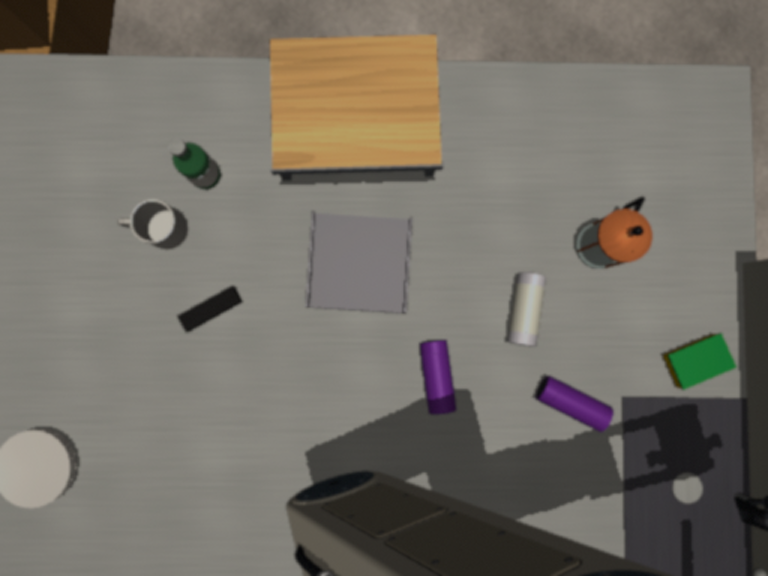

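View pics/s1.png

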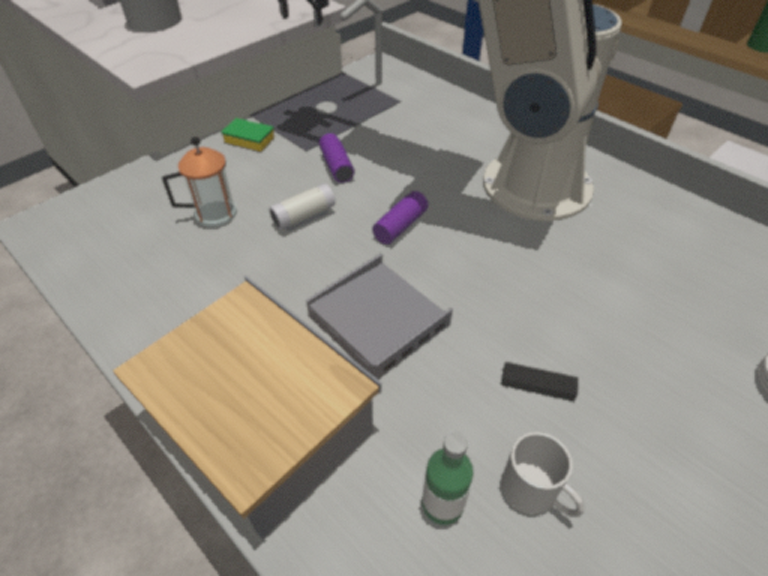

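Top view (×1.5 px): the block is at (210,309), tray centre (359,262), white can (527,309), and the shelf's front edge runs from (272,172) to (441,167). The purple look-alikes are at (437,377) and (574,403). I'll enlarge this area.

```bash
python3 - <<'E'
import cv2
im=cv2.imread("pics/raw_t1.png")[90:240,110:372]
cv2.imwrite("pics/t1c.png",cv2.convertScaleAbs(cv2.resize(im,None,fx=3,fy=3,interpolation=cv2.INTER_CUBIC),alpha=1.5))
E
```

```text
(no output)
```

View pics/t1c.png

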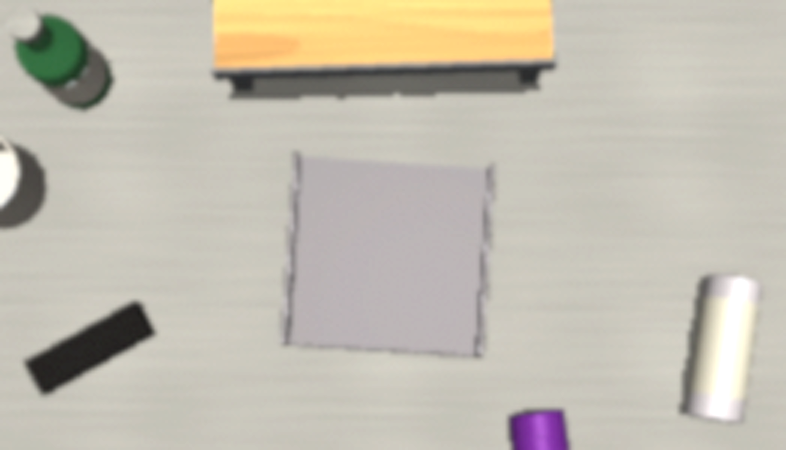

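The enlarged crop (×3, offset 110,90) gives these pixels:
- **Block:** corners (25,363), (136,301), (155,332), (45,394).
- **Tray floor:** corners (302,157), (487,168), (478,354), (290,344).
- **Can:** ends (730,278) and (717,417).
- **Shelf front edge:** (214,72) to (554,65).

```bash
python3 - <<'E'
from h import *
np.set_printoptions(precision=4,suppress=True)
f=lambda u,v,z:ray("top",(u/3+110-.33,v/3+90-.33),z)[:2]
A=[f(25,363,.022),f(45,394,.022),f(136,301,.0),f(155,332,.0)]
a=(A[0]+A[1])/2;b=(A[2]+A[3])/2
print("chock",(a+b)/2,np.linalg.norm(b-a),np.degrees(np.arctan2(*(a-b)[::-1])),np.linalg.norm(A[0]-A[1]))
T=[f(302,157,.035),f(487,168,.035),f(478,354,.022),f(290,344,.022)]
m=sum(T)/4;d=(T[0]+T[1]-T[2]-T[3])/2;e=(T[0]+T[3]-T[1]-T[2])/2
print("tray",m,np.linalg.norm(d),np.linalg.norm(e),np.degrees(np.arctan2(d[1],d[0])),np.degrees(np.arctan2(e[1],e[0]))-90)
C=[f(730,278,.032),f(717,417,.032)];d=C[0]-C[1]
print("can",(C[0]+C[1])/2,np.linalg.norm(d),np.degrees(np.arctan2(d[1],d[0])))
S=[f(214,72,.12),f(554,65,.12)];d=S[0]-S[1]
print("shelf",S,(S[0]+S[1])/2,np.linalg.norm(d),np.degrees(np.arctan2(d[1],d[0]))-90)
R=cv2.Rodrigues(cam("wrist")[1])[0];print(R,cam("wrist")[2])
# scene overlay check
W=lambda c,ang,x,y,z:[c[0]+x*np.cos(ang)-y*np.sin(ang),c[1]+x*np.sin(ang)+y*np.cos(ang),z]
E
```

```text
chock [0.4493 0.3116] 0.11540254973301735 122.0815577099383 0.03509611717990457
tray [0.5387 0.0278] 0.17651130192175715 0.17696062707554802 -2.510787964552532 -2.5030835402152576
can [ 0.4557 -0.2881] 0.131785574279457 -5.685588024858761
shelf [array([0.6894, 0.1833]), array([ 0.7   , -0.1172])] [0.6947 0.033 ] 0.30065110545139323 2.0191850330146366
[[ 0.2762 -0.9611 -0.0002]
 [-0.9212 -0.2648  0.285 ]
 [-0.274  -0.0785 -0.9585]] [-0.6239 -0.036   0.3782]
```

```bash
cat >> h.py <<'E'
from scipy.spatial.transform import Rotation as Rt
def plan(wps):
    "wps: (x,y,z,yaw_deg[,pitch]) targets, tool down; prints shift mm and rotvec for each call in turn"
    s=status.observe(); p=np.array(s["tcp_pos"]); q=s["orientation"]; R=Rt.from_quat([q[1],q[2],q[3],q[0]])
    print("now",s["time_s"],p.round(4),"yaw",np.degrees(np.arctan2(*R.as_matrix()[:2,0][::-1])).round(2))
    for w in wps:
        t=np.array(w[:3]); Q=Rt.from_euler('z',w[3],degrees=True)*Rt.from_matrix(np.diag([1,-1,-1.]))
        d=R.inv().apply(t-p)*1000; r=(R.inv()*Q).as_rotvec()
        print(w,"lin",d.round(1),"rot",r.round(3),"rows>=",round(max(np.linalg.norm(d)/41.7,np.degrees(np.linalg.norm(r))/7.16),1)); p,R=t,Q
E
python3 - <<'E'
from h import *
plan([(.30,-.30,.25,50),(.40,0,.25,90),(.449,.312,.15,122),(.449,.312,.022,122)])
E
```

```text
now 0.1 [ 0.1725 -0.6003  0.2476] yaw 16.03
(0.3, -0.3, 0.25, 50) lin [ 205.5 -253.4   -2.1] rot [-0.001 -0.    -0.593] rows>= 7.8
(0.4, 0, 0.25, 90) lin [ 294.1 -116.2    0. ] rot [ 0.     0.    -0.698] rows>= 7.6
(0.449, 0.312, 0.15, 122) lin [312.  49. 100.] rot [ 0.     0.    -0.559] rows>= 7.9
(0.449, 0.312, 0.022, 122) lin [  0.   0. 128.] rot [0. 0. 0.] rows>= 3.1
```

>>> send_rows(linear=[[205,-253,-2],[205,-253,-2],[205,-253,-2],[205,-253,-2],[205,-253,-2],[205,-253,-2],[205,-253,-2],[205,-253,-2]], rot=[[0,0,-0.593],[0,0,-0.593],[0,0,-0.593],[0,0,-0.593],[0,0,-0.593],[0,0,-0.593],[0,0,-0.593],[0,0,-0.593]], claw=[0,0,0,0,0,0,0,0])

```text
time_s: 0.77
tcp_pos: [0.2998, -0.2983, 0.2501]
orientation: [-0.0, 0.906, 0.423, 0.0]
wrist_force: [1.0, -0.2, -0.2]
gripper_width: 0.998
grasp_force: 0.0
```

>>> send_rows(linear=[[294,-116,0],[294,-116,0],[294,-116,0],[294,-116,0],[294,-116,0],[294,-116,0],[294,-116,0],[294,-116,0]], rot=[[0,0,-0.698],[0,0,-0.698],[0,0,-0.698],[0,0,-0.698],[0,0,-0.698],[0,0,-0.698],[0,0,-0.698],[0,0,-0.698]], claw=[0,0,0,0,0,0,0,0])

```text
time_s: 1.43
tcp_pos: [0.4004, 0.0022, 0.2504]
orientation: [-0.0, 0.706, 0.708, 0.001]
wrist_force: [0.3, -0.4, 0.6]
gripper_width: 1.001
grasp_force: 0.0
```

>>> send_rows(linear=[[312,49,100],[312,49,100],[312,49,100],[312,49,100],[312,49,100],[312,49,100],[312,49,100],[312,49,100]], rot=[[0,0,-0.559],[0,0,-0.559],[0,0,-0.559],[0,0,-0.559],[0,0,-0.559],[0,0,-0.559],[0,0,-0.559],[0,0,-0.559]], claw=[0,0,0,0,0,0,0,0])

```text
time_s: 2.1
tcp_pos: [0.4485, 0.3131, 0.1492]
orientation: [-0.0, 0.484, 0.875, -0.0]
wrist_force: [0.8, 0.1, 0.7]
gripper_width: 1.001
grasp_force: 0.0
```

```bash
python3 - <<'E'
from h import *
c=np.array([.4493,.3116]);a=np.radians(32)
P=[[*(c+np.array([x*np.cos(a)-y*np.sin(a),x*np.sin(a)+y*np.cos(a)])),.022] for x,y in((-.018,-.06),(.018,-.06),(.018,.06),(-.018,.06))]
uv=proj("wrist",P);im=optics.read_camera("wrist")[:,:,::-1].copy()
for p in uv: cv2.circle(im,tuple(int(v) for v in p.round()),3,(0,0,255),1)
cv2.imwrite("pics/w1.png",cv2.resize(im,None,fx=1.5,fy=1.5));print(uv)
E
```

```text
[[235.20573561 253.53226964]
 [277.3886743  253.59464792]
 [280.34525053 109.36597909]
 [232.28614267 109.3099998 ]]
```

View pics/w1.png

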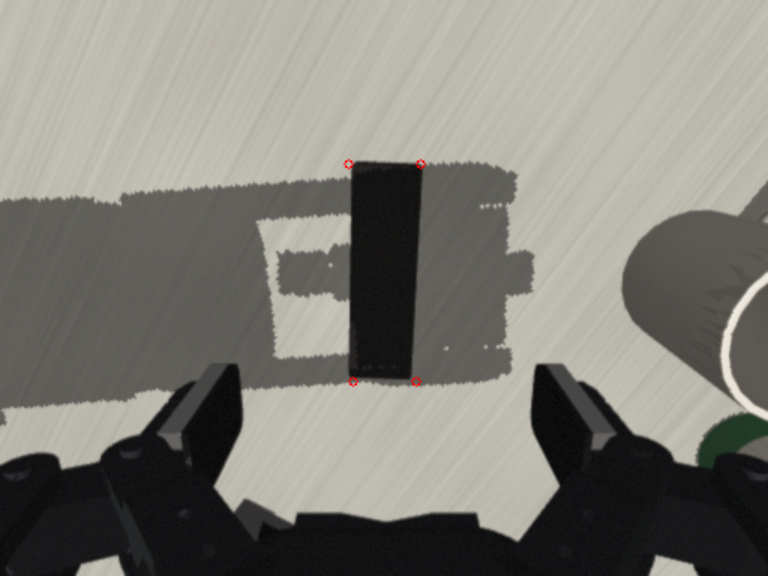

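The overlay of my estimate fits the black block to within about 2 mm (centre near (385,270) in the ×1.5 view), and the mug is clear to the right. Next I'll go down, grip and lift.

>>> send_rows(linear=[[0,-1,40],[0,-1,80],[0,-1,110],[0,-1,128],[0,-1,128],[0,-1,128],[0,-1,128],[0,-1,128]], rot=[[0,0,0],[0,0,0],[0,0,0],[0,0,0],[0,0,0],[0,0,0],[0,0,0],[0,0,0]], claw=[0,0,0,0,0,255,255,255])

```text
time_s: 2.82
tcp_pos: [0.4491, 0.311, 0.0239]
orientation: [0.001, 0.485, 0.875, 0.001]
wrist_force: [0.1, 0.0, -0.8]
gripper_width: 0.602
grasp_force: 0.0
```

>>> send_rows(linear=[[0,0,0],[0,0,0],[0,0,0],[0,0,0],[0,0,-30],[0,0,-60],[0,0,-100],[0,0,-120]], rot=[[0,0,0],[0,0,0],[0,0,0],[0,0,0],[0,0,0],[0,0,0],[0,0,0],[0,0,0]], claw=[255,255,255,255,255,255,255,255])

```text
time_s: 3.48
tcp_pos: [0.4493, 0.3112, 0.1469]
orientation: [0.001, 0.485, 0.875, 0.002]
wrist_force: [1.0, 0.8, 0.4]
gripper_width: 0.405
grasp_force: 60.8
```

```bash
python3 - <<'E'
from h import *
s=status.observe();print(s["gripper_width"],s["grasp_force"])
u=np.radians(-2.5);x=.5387-.02*np.cos(u);y=.0278-.02*np.sin(u);print(x,y)
plan([(x,y,.14,88),(x,y,.051,88)])
E
```

```text
0.40525624536803423 60.75186252593994
0.5187190355683629 0.028672387747306717
now 3.4833 [0.4493 0.3112 0.1469] yaw 122.03
(np.float64(0.5187190355683629), np.float64(0.028672387747306717), 0.14, 88) lin [-276.4  -91.     6.4] rot [ 0.005 -0.002  0.594] rows>= 7.0
(np.float64(0.5187190355683629), np.float64(0.028672387747306717), 0.051, 88) lin [ 0.  0. 89.] rot [0. 0. 0.] rows>= 2.1
```

>>> send_rows(linear=[[-40,-13,0],[-80,-26,0],[-120,-39,0],[-160,-52,0],[-200,-65,0],[-240,-79,3],[-265,-87,6],[-276,-91,6]], rot=[[0,0,0.09],[0,0,0.18],[0,0,0.27],[0,0,0.36],[0,0,0.45],[0,0,0.53],[0,0,0.594],[0,0,0.594]], claw=[255,255,255,255,255,255,255,255])

```text
time_s: 4.15
tcp_pos: [0.5179, 0.0246, 0.1369]
orientation: [0.001, 0.721, 0.692, 0.0]
wrist_force: [0.1, 0.8, -0.8]
gripper_width: 0.409
grasp_force: 60.6
```

>>> send_rows(linear=[[0,0,25],[0,0,50],[0,0,60],[0,0,60]], rot=[[0,0,0],[0,0,0],[0,0,0],[0,0,0]], claw=[255,255,255,255])

```text
time_s: 4.48
tcp_pos: [0.5155, 0.0283, 0.0747]
orientation: [-0.001, 0.719, 0.695, -0.001]
wrist_force: [-0.2, 0.8, -1.8]
gripper_width: 0.408
grasp_force: 60.6
```

```bash
python3 - <<'E'
from h import *
snap("wrist","w2.png")
snap("scene","s2.png",3,(190,150,330,260))
plan([(.5187,.0287,.052,88)])
E
```

```text
now 4.5833 [0.5173 0.0286 0.0768] yaw 88.06
(0.5187, 0.0287, 0.052, 88) lin [ 0.2  1.4 24.8] rot [-0.    -0.     0.001] rows>= 0.6
```

View pics/w2.png

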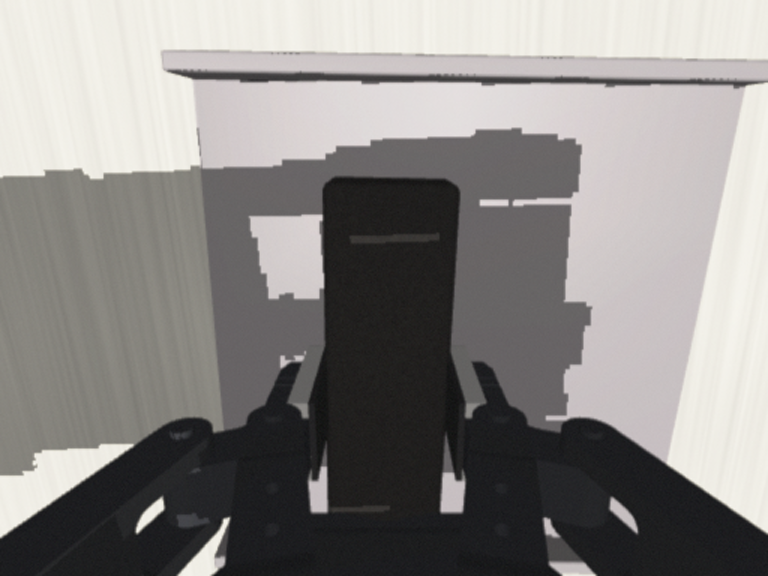

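The block is held squarely between the pads ((325–460, 180–510)) and lines up with the tray. I'll lower it and read the pose and force.

>>> send_rows(linear=[[0,1,12],[0,1,20],[0,1,23],[0,1,23],[0,1,23]], rot=[[0,0,0],[0,0,0],[0,0,0],[0,0,0],[0,0,0]], claw=[255,255,255,255,255])

```text
time_s: 5.0
tcp_pos: [0.5181, 0.0281, 0.0532]
orientation: [-0.0, 0.719, 0.695, -0.0]
wrist_force: [0.1, 0.1, -1.0]
gripper_width: 0.406
grasp_force: 60.6
```

>>> send_rows(linear=[[0,0,1.5],[0,0,1.5],[0,0,1.5],[0,0,1.5],[0,0,1.5],[0,0,1.5],[0,0,-30],[0,0,-70]], rot=[[0,0,0],[0,0,0],[0,0,0],[0,0,0],[0,0,0],[0,0,0],[0,0,0],[0,0,0]], claw=[255,255,60,60,60,60,0,0])

```text
time_s: 5.67
tcp_pos: [0.5157, 0.0279, 0.1214]
orientation: [-0.002, 0.719, 0.695, -0.003]
wrist_force: [0.8, 0.5, -0.8]
gripper_width: 0.992
grasp_force: 0.0
```

```bash
python3 - <<'E'
from h import *
plan([(.46,-.10,.20,45),(.4557,-.2881,.15,-5.7),(.4557,-.2881,.034,-5.7)])
E
```

```text
now 5.6667 [0.5157 0.0279 0.1214] yaw 88.0
(0.46, -0.1, 0.2, 45) lin [-129.8  -51.8  -78.2] rot [-0.006  0.003  0.75 ] rows>= 6.0
(0.4557, -0.2881, 0.15, -5.7) lin [-136.  130.   50.] rot [0.    0.    0.885] rows>= 7.1
(0.4557, -0.2881, 0.034, -5.7) lin [  0.   0. 116.] rot [0. 0. 0.] rows>= 2.8
```

>>> send_rows(linear=[[-10,-5,-40],[-35,-15,-70],[-75,-30,-78],[-110,-42,-78],[-130,-52,-78],[-130,-52,-78],[-130,-52,-78]], rot=[[0,0,0.12],[0,0,0.24],[0,0,0.36],[0,0,0.48],[0,0,0.6],[0,0,0.72],[0,0,0.75]], claw=[0,0,0,0,0,0,0])

```text
time_s: 6.25
tcp_pos: [0.461, -0.1014, 0.2015]
orientation: [0.0, 0.926, 0.378, 0.0]
wrist_force: [-0.6, -0.0, -0.8]
gripper_width: 1.002
grasp_force: 0.0
```

>>> send_rows(linear=[[-20,20,0],[-45,42,0],[-70,65,0],[-95,90,20],[-120,115,40],[-136,130,50],[-136,130,50],[-136,130,50]], rot=[[0,0,0.12],[0,0,0.24],[0,0,0.36],[0,0,0.48],[0,0,0.6],[0,0,0.72],[0,0,0.84],[0,0,0.885]], claw=[0,0,0,0,0,0,0,0])

```text
time_s: 6.92
tcp_pos: [0.4567, -0.2894, 0.1501]
orientation: [-0.0, 0.999, -0.054, -0.001]
wrist_force: [0.3, 0.5, 0.6]
gripper_width: 0.997
grasp_force: 0.0
```

```bash
python3 - <<'E'
from h import *
t=optics.read_camera("top")[:,:,::-1]; cv2.imwrite("pics/raw_t2.png",t)
a=np.radians(-5.7);c=np.array([.4557,-.2881])
P=[[c[0]+s*.067*np.cos(a),c[1]+s*.067*np.sin(a),.032] for s in(-1,1)]
uv=proj("wrist",P);w=optics.read_camera("wrist")[:,:,::-1].copy()
for p in uv: cv2.circle(w,tuple(int(v) for v in p.round()),3,(0,0,255),-1)
T=cv2.resize(t[100:240,180:300],None,fx=2.75,fy=2.75,interpolation=cv2.INTER_CUBIC)
W=cv2.resize(w,(int(512*385/384),385)); T=cv2.convertScaleAbs(T,alpha=1.4)
m=np.zeros((385,W.shape[1]+T.shape[1],3),np.uint8); m[:,:W.shape[1]]=W; m[:T.shape[0],W.shape[1]:]=T
m=m[:,:]; print(m.shape,uv); cv2.imwrite("pics/m2.png",cv2.resize(m,None,fx=.94,fy=.94) if m.shape[1]>800 else m)
plan([(.4557,-.2881,.034,-5.7)])
E
```

```text
(385, 843, 3) [[258.30630971 265.81935026]
 [256.99993555  99.58056123]]
now 7.0167 [ 0.4572 -0.2885  0.1508] yaw -5.77
(0.4557, -0.2881, 0.034, -5.7) lin [ -1.4  -0.2 116.8] rot [-0.     0.001 -0.001] rows>= 2.8
```

View pics/m2.png

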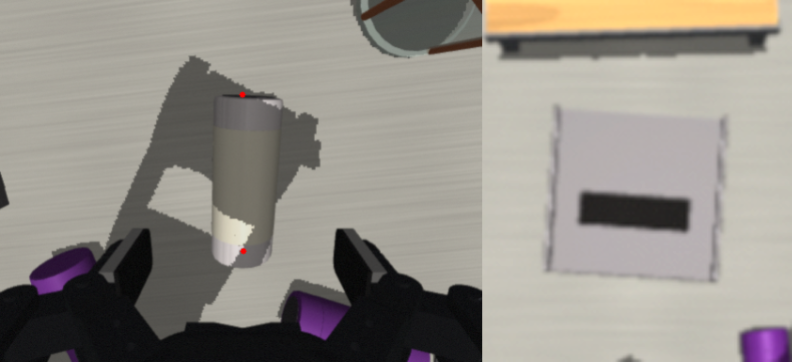

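Left panel: the can (215–282, 97–263) is centred between the open fingers and turned about 2° from my estimate. Right panel: the block lies crosswise on the tray at about x = −20 mm. Next I'll grip the can.

>>> send_rows(linear=[[-3,1,35],[-3,1,70],[-3,1,98],[-3,1,113],[-3,1,113],[-3,1,113],[-3,1,113],[-3,1,113]], rot=[[0,0,0.03],[0,0,0.03],[0,0,0.03],[0,0,0.03],[0,0,0.03],[0,0,0.03],[0,0,0.03],[0,0,0.03]], claw=[0,0,0,0,0,255,255,255])

```text
time_s: 7.68
tcp_pos: [0.4557, -0.2899, 0.04]
orientation: [0.001, 0.998, -0.064, 0.001]
wrist_force: [-12.5, -17.9, 35.2]
gripper_width: 0.605
grasp_force: 39.8
```

>>> send_rows(linear=[[0,0,0],[0,0,0],[0,0,0]], rot=[[0,0,0],[0,0,0],[0,0,0]], claw=[255,255,255])

```text
time_s: 7.93
tcp_pos: [0.4558, -0.2902, 0.0405]
orientation: [0.001, 0.998, -0.064, 0.002]
wrist_force: [-1.0, -2.9, 5.6]
gripper_width: 0.6
grasp_force: 61.3
```

>>> send_rows(linear=[[0,0,-20],[0,0,-50],[0,0,-90],[0,0,-120],[0,0,-120],[0,0,-120]], rot=[[0,0,0],[0,0,0],[0,0,0],[0,0,0],[0,0,0],[0,0,0]], claw=[255,255,255,255,255,255])

```text
time_s: 8.43
tcp_pos: [0.4557, -0.2896, 0.1612]
orientation: [0.001, 0.998, -0.064, 0.003]
wrist_force: [-0.6, -0.4, -3.6]
gripper_width: 0.597
grasp_force: 65.0
```

```bash
python3 - <<'E'
from h import *
plan([(.50,-.15,.17,43),(.5847,.0258,.15,87.5),(.5847,.0258,.067,87.5)])
E
```

```text
now 8.4333 [ 0.4557 -0.2896  0.1612] yaw -7.38
(0.5, -0.15, 0.17, 43) lin [  26.  -144.1   -9.1] rot [ 0.005 -0.004 -0.879] rows>= 7.0
(0.5847, 0.0258, 0.15, 87.5) lin [181.8 -70.8  20. ] rot [ 0.     0.    -0.777] rows>= 6.2
(0.5847, 0.0258, 0.067, 87.5) lin [ 0.  0. 83.] rot [0. 0. 0.] rows>= 2.0
```

>>> send_rows(linear=[[3,-18,-5],[6,-36,-9],[9,-54,-9],[13,-72,-9],[16,-90,-9],[19,-108,-9],[23,-126,-9],[26,-144,-9]], rot=[[0,0,-0.11],[0,0,-0.22],[0,0,-0.33],[0,0,-0.44],[0,0,-0.55],[0,0,-0.66],[0,0,-0.77],[0,0,-0.879]], claw=[255,255,255,255,255,255,255,255])

```text
time_s: 9.1
tcp_pos: [0.498, -0.1482, 0.166]
orientation: [-0.001, 0.929, 0.369, -0.001]
wrist_force: [-0.0, 0.3, -2.5]
gripper_width: 0.595
grasp_force: 64.9
```

>>> send_rows(linear=[[26,-10,0],[52,-20,0],[78,-30,0],[104,-40,0],[130,-50,5],[156,-61,12],[175,-68,18],[182,-71,20]], rot=[[0,0,-0.1],[0,0,-0.2],[0,0,-0.3],[0,0,-0.4],[0,0,-0.5],[0,0,-0.6],[0,0,-0.7],[0,0,-0.777]], claw=[255,255,255,255,255,255,255,255])

```text
time_s: 9.77
tcp_pos: [0.5834, 0.0292, 0.1451]
orientation: [-0.001, 0.72, 0.694, -0.001]
wrist_force: [-0.5, -0.8, -2.8]
gripper_width: 0.596
grasp_force: 64.8
```

```bash
python3 - <<'E'
from h import *
snap("wrist","w3.png")
plan([(.5847,.0258,.067,87.5)])
E
```

```text
now 9.8167 [0.5833 0.0293 0.145 ] yaw 88.15
(0.5847, 0.0258, 0.067, 87.5) lin [-3.5  1.7 78. ] rot [-0.003 -0.001  0.011] rows>= 1.9
```

View pics/w3.png

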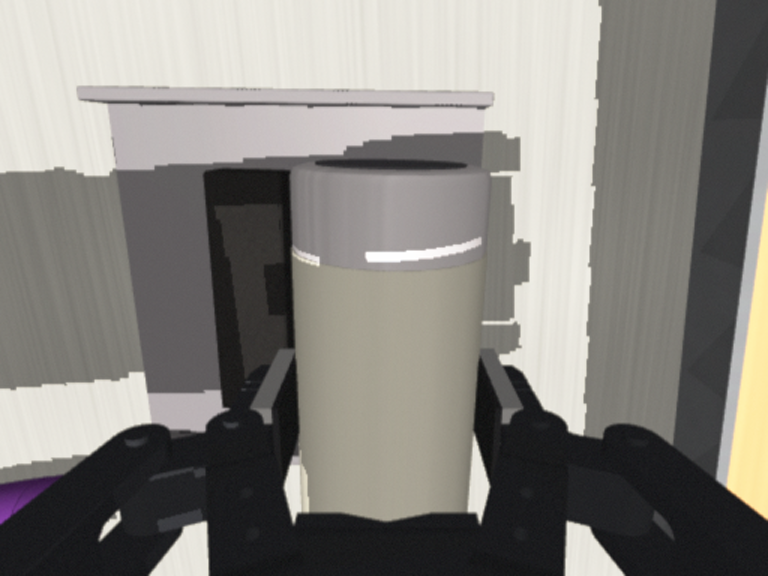

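The can is firmly held across the tray, uphill of the block at (205–290, 170–410), and the fingers are clear of the shelf on the right. Lowering.

>>> send_rows(linear=[[-3,2,25],[-3,2,50],[-3,2,66],[-3,2,74],[-3,2,76],[-3,2,76]], rot=[[0,0,0.01],[0,0,0.01],[0,0,0.01],[0,0,0.01],[0,0,0.01],[0,0,0.01]], claw=[255,255,255,255,255,255])

```text
time_s: 10.32
tcp_pos: [0.5849, 0.0232, 0.0708]
orientation: [-0.0, 0.726, 0.687, -0.001]
wrist_force: [0.3, 0.6, -3.4]
gripper_width: 0.598
grasp_force: 64.7
```

```bash
python3 - <<'E'
from h import *
snap("scene","s3.png",4,(180,150,330,280))
s=status.observe();print(s["tcp_pos"],s["wrist_force"])
E
```

```text
[0.58562081 0.02328455 0.07164647] [-0.74614906  0.61982951 -2.4521073 ]
```

View pics/s3.png

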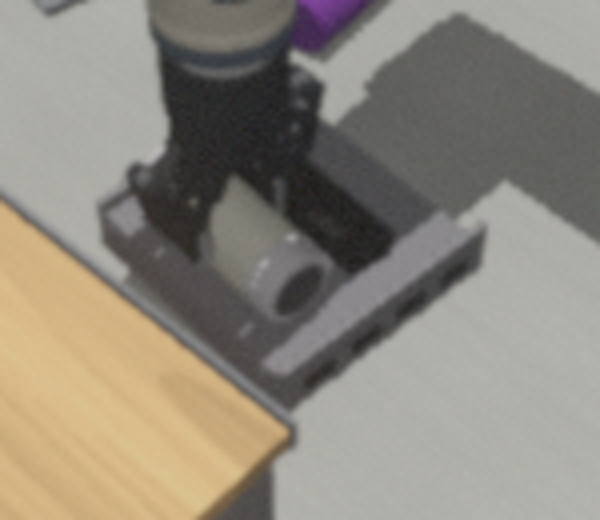

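The can is just above the tray floor with its end at (300,285), and the block sits downhill of it. I'll ease it down.

>>> send_rows(linear=[[0,0,1],[0,0,2],[0,0,3],[0,0,3.5],[0,0,3.5],[0,0,3.5]], rot=[[0,0,0],[0,0,0],[0,0,0],[0,0,0],[0,0,0],[0,0,0]], claw=[255,255,255,255,255,255])

```text
time_s: 10.87
tcp_pos: [0.5855, 0.0235, 0.0679]
orientation: [0.0, 0.726, 0.688, 0.0]
wrist_force: [-0.1, -0.4, -2.7]
gripper_width: 0.596
grasp_force: 64.7
```

>>> send_rows(linear=[[0,0,0.5],[0,0,1],[0,0,1.5],[0,0,1.5],[0,0,1.5]], rot=[[0,0,0],[0,0,0],[0,0,0],[0,0,0],[0,0,0]], claw=[255,255,255,255,255])

```text
time_s: 11.28
tcp_pos: [0.5855, 0.0235, 0.0665]
orientation: [0.0, 0.726, 0.688, 0.0]
wrist_force: [-1.3, 0.8, 1.5]
gripper_width: 0.596
grasp_force: 65.3
```

It's touching: the force rose by about 4 N. Next I'll open slightly, let it settle and lift.

>>> send_rows(linear=[[0,0,0],[0,0,0],[0,0,0],[0,0,0],[0,0,0]], rot=[[0,0,0],[0,0,0],[0,0,0],[0,0,0],[0,0,0]], claw=[88,88,88,88,88])

```text
time_s: 11.7
tcp_pos: [0.5855, 0.0235, 0.0663]
orientation: [0.0, 0.726, 0.688, 0.0]
wrist_force: [1.5, 0.1, 0.6]
gripper_width: 0.655
grasp_force: 0.0
```

>>> send_rows(linear=[[0,0,-5],[0,0,-10],[0,0,-16],[0,0,-24],[0,0,-40],[0,0,-70],[0,0,-100],[0,0,-100]], rot=[[0,0,0],[0,0,0],[0,0,0],[0,0,0],[0,0,0],[0,0,0],[0,0,0],[0,0,0]], claw=[84,80,76,76,76,76,76,76])

```text
time_s: 12.37
tcp_pos: [0.5888, 0.0236, 0.1727]
orientation: [0.003, 0.726, 0.688, 0.003]
wrist_force: [1.7, 0.0, 0.5]
gripper_width: 0.698
grasp_force: 0.0
```

>>> send_rows(linear=[[-13,-30,0],[-25,-70,0],[-40,-110,0],[-55,-150,0],[-65,-190,0],[-65,-190,0],[-65,-190,0],[-65,-190,0]], rot=[[0,0,0],[0,0,0],[0,0,0],[0,0,0],[0,0,0],[0,0,0],[0,0,0],[0,0,0]], claw=[255,255,255,255,255,255,255,255])

```text
time_s: 13.03
tcp_pos: [0.3933, -0.0312, 0.1672]
orientation: [0.001, 0.726, 0.688, 0.001]
wrist_force: [0.7, -0.4, -1.0]
gripper_width: 0.0
grasp_force: 0.0
```

```bash
python3 - <<'E'
from h import *
import shutil
t=optics.read_camera("top")[:,:,::-1];s=optics.read_camera("scene")[:,:,::-1]
cv2.imwrite("pics/raw_t4.png",t)
T=cv2.convertScaleAbs(cv2.resize(t[100:240,170:310],(400,400),interpolation=cv2.INTER_CUBIC),alpha=1.4)
S=cv2.convertScaleAbs(cv2.resize(s[140:280,180:320],(400,400),interpolation=cv2.INTER_CUBIC),alpha=1.2)
cv2.imwrite("pics/m4.png",np.hstack([T,S]));plan([])
E
```

```text
now 13.1333 [ 0.394  -0.0311  0.1669] yaw 86.91
```

View pics/m4.png

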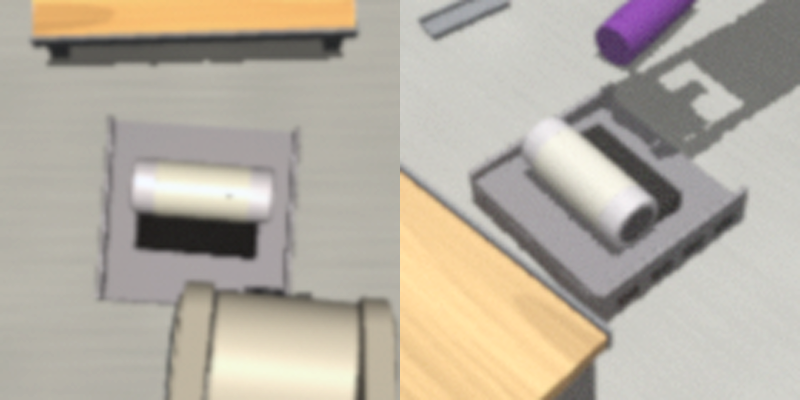

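The can rests against the block, both crosswise on the tray; in the left panel the can is at (203,190) and the block at (196,233). Next is the push: fingers half open, closing line parallel to the tray's front face, giving a two-point contact.

```bash
python3 - <<'E'
from h import *
plan([(.405,0.0,.13,132),(.405,.0317,.10,177.5),(.405,.0317,.03,177.5)])
R=cv2.Rodrigues(cam("wrist")[1])[0];c=-R.T@cam("wrist")[2];s=status.observe();q=s["orientation"]
print("cam in tool",Rt.from_quat([q[1],q[2],q[3],q[0]]).inv().apply(c-s["tcp_pos"]))
E
```

```text
now 13.1333 [ 0.394  -0.0311  0.1669] yaw 86.91
(0.405, 0.0, 0.13, 132) lin [31.6  9.2 36.9] rot [ 0.002  0.001 -0.787] rows>= 6.3
(0.405, 0.0317, 0.1, 177.5) lin [23.6 21.2 30. ] rot [ 0.     0.    -0.794] rows>= 6.4
(0.405, 0.0317, 0.03, 177.5) lin [ 0.  0. 70.] rot [0. 0. 0.] rows>= 1.7
cam in tool [ 0.07342994  0.00051002 -0.12499701]
```

>>> send_rows(linear=[[4,1,5],[8,2,10],[12,3,15],[16,5,20],[20,6,25],[25,7,30],[32,9,37],[32,9,37]], rot=[[0,0,-0.11],[0,0,-0.22],[0,0,-0.33],[0,0,-0.44],[0,0,-0.55],[0,0,-0.66],[0,0,-0.77],[0,0,-0.787]], claw=[100,100,100,100,100,100,100,100])

```text
time_s: 13.8
tcp_pos: [0.404, 0.0013, 0.1284]
orientation: [-0.0, 0.404, 0.915, -0.0]
wrist_force: [-0.2, 0.6, -0.4]
gripper_width: 0.604
grasp_force: 0.0
```

>>> send_rows(linear=[[4,3,5],[8,6,10],[12,9,15],[16,13,20],[20,16,25],[24,19,30],[24,21,30],[24,21,30]], rot=[[0,0,-0.11],[0,0,-0.22],[0,0,-0.33],[0,0,-0.44],[0,0,-0.55],[0,0,-0.66],[0,0,-0.77],[0,0,-0.794]], claw=[100,100,100,100,100,100,100,100])

```text
time_s: 14.47
tcp_pos: [0.4034, 0.0326, 0.0992]
orientation: [-0.0, 0.02, 1.0, -0.0]
wrist_force: [0.2, 0.8, 0.1]
gripper_width: 0.607
grasp_force: 0.0
```

>>> send_rows(linear=[[0,0,25],[0,0,50],[0,0,65],[0,0,72],[0,0,74],[0,0,74]], rot=[[0,0,0],[0,0,0],[0,0,0],[0,0,0],[0,0,0],[0,0,0]], claw=[100,100,100,100,100,100])

```text
time_s: 14.97
tcp_pos: [0.4028, 0.0322, 0.0253]
orientation: [-0.0, 0.023, 1.0, -0.0]
wrist_force: [-0.4, -0.9, -0.1]
gripper_width: 0.61
grasp_force: 0.0
```

```bash
python3 - <<'E'
from h import *
plan([(.405,.0317,.02,177.5),(.44,.0317,.02,177.5)])
E
```

```text
now 14.9667 [0.4028 0.0322 0.0253] yaw 177.38
(0.405, 0.0317, 0.02, 177.5) lin [-2.3 -0.4  5.3] rot [-0.    -0.    -0.002] rows>= 0.1
(0.44, 0.0317, 0.02, 177.5) lin [-35.    1.5   0. ] rot [0. 0. 0.] rows>= 0.8
```

>>> send_rows(linear=[[0,0,2],[-6,0,4],[-14,0,4],[-22,0,4],[-26,0,4],[-29,0,4],[-32,0,4],[-35,0,4]], rot=[[0,0,0],[0,0,0],[0,0,0],[0,0,0],[0,0,0],[0,0,0],[0,0,0],[0,0,0]], claw=[100,100,100,100,100,100,100,100])

```text
time_s: 15.63
tcp_pos: [0.4372, 0.0306, 0.0212]
orientation: [-0.001, 0.022, 1.0, -0.0]
wrist_force: [-6.2, -0.8, 4.4]
gripper_width: 0.603
grasp_force: 3.0
```

>>> send_rows(linear=[[-2,0,0],[-4,0,0],[-6,0,0],[-8,0,0],[-10,0,0],[-12,0,0],[-14,0,0],[-16,0,0]], rot=[[0,0,0],[0,0,0],[0,0,0],[0,0,0],[0,0,0],[0,0,0],[0,0,0],[0,0,0]], claw=[100,100,100,100,100,100,100,100])

```text
time_s: 16.3
tcp_pos: [0.4505, 0.0298, 0.0208]
orientation: [-0.003, 0.022, 1.0, -0.0]
wrist_force: [-7.4, -0.0, 5.1]
gripper_width: 0.606
grasp_force: 3.7
```

```bash
python3 - <<'E'
from h import *
plan([]);im=optics.read_camera("top")[:,:,::-1];cv2.imwrite("pics/raw_t5.png",im)
a=cv2.imread("pics/raw_t4.png")
# tray top rear-edge row shift: compare column profiles
for n,i in(("t4",a),("t5",im)):
    g=cv2.cvtColor(np.ascontiguousarray(i),cv2.COLOR_BGR2GRAY).astype(float)
    print(n,[ (c,int(np.argmax(-np.diff(g[126:150,c-1:c+2].mean(1))))+126) for c in (215,225,235,245,255,265)])
E
```

```text
now 16.3 [0.4505 0.0298 0.0208] yaw 177.49
t4 [(215, 141), (225, 142), (235, 143), (245, 143), (255, 144), (265, 144)]
t5 [(215, 137), (225, 137), (235, 138), (245, 138), (255, 139), (265, 140)]
```

>>> send_rows(linear=[[-4,0,0],[-10,0.4,0],[-17,0.7,0],[-24,1,0],[-31,1.3,0],[-38,1.6,0],[-45,2,0],[-52,2.3,0]], rot=[[0,0,0],[0,0,-0.006],[0,0,-0.012],[0,0,-0.018],[0,0,-0.025],[0,0,-0.032],[0,0,-0.039],[0,0,-0.045]], claw=[100,100,100,100,100,100,100,100])

```text
time_s: 17.02
tcp_pos: [0.5058, 0.03, 0.0211]
orientation: [-0.0, -0.001, 1.0, -0.0]
wrist_force: [-3.9, -0.7, -1.5]
gripper_width: 0.607
grasp_force: 1.9
```

>>> send_rows(linear=[[-7,0,0],[-14,0,0],[-21,0,0],[-28,0,0],[-34,0,0],[-40,0,0],[-45,0,0],[-50,0,0]], rot=[[0,0,-0.006],[0,0,-0.012],[0,0,-0.018],[0,0,-0.024],[0,0,-0.03],[0,0,-0.034],[0,0,-0.034],[0,0,-0.034]], claw=[100,100,100,100,100,100,100,100])

```text
time_s: 17.68
tcp_pos: [0.5558, 0.0301, 0.0213]
orientation: [-0.0, -0.018, 1.0, -0.0]
wrist_force: [-5.5, -0.0, 0.4]
gripper_width: 0.607
grasp_force: 2.7
```

```bash
python3 - <<'E'
from h import *
plan([(.612,.030,.021,182)]);cv2.imwrite("pics/raw_t6.png",optics.read_camera("top")[:,:,::-1]);cv2.imwrite("pics/raw_s6.png",optics.read_camera("scene")[:,:,::-1])
E
```

```text
now 17.6833 [0.5558 0.0301 0.0213] yaw -177.98
(0.612, 0.03, 0.021, 182) lin [-56.2  -2.1   0.3] rot [-0. -0.  0.] rows>= 1.3
```

>>> send_rows(linear=[[-5,0,0],[-10,0,0],[-15,-0.5,0],[-20,-0.7,0],[-25,-0.9,0],[-30,-1,0],[-35,-1.2,0],[-40,-1.4,0]], rot=[[0,0,0],[0,0,0],[0,0,0],[0,0,0],[0,0,0],[0,0,0],[0,0,0],[0,0,0]], claw=[100,100,100,100,100,100,100,100])

```text
time_s: 18.45
tcp_pos: [0.5949, 0.0301, 0.0214]
orientation: [-0.001, -0.018, 1.0, -0.0]
wrist_force: [-6.1, 0.2, 2.7]
gripper_width: 0.607
grasp_force: 3.2
```

>>> send_rows(linear=[[-4,0,0],[-8,0,0],[-11,0,0],[-13,-0.5,0],[-15,-0.5,0],[-17,-0.6,0],[-18,-0.6,0],[-19,-0.7,0]], rot=[[0,0,0],[0,0,0],[0,0,0],[0,0,0],[0,0,0],[0,0,0],[0,0,0],[0,0,0]], claw=[100,100,100,100,100,100,100,100])

```text
time_s: 19.12
tcp_pos: [0.6138, 0.0301, 0.0213]
orientation: [-0.001, -0.018, 1.0, 0.0]
wrist_force: [-6.2, 0.5, 3.8]
gripper_width: 0.606
grasp_force: 3.3
```

Now creep on until the force rises at the stop rail.

>>> send_rows(linear=[[-1,0,0],[-2,0,0],[-3,0,0],[-4,0,0],[-5,0,0],[-5.5,0,0]], rot=[[0,0,0],[0,0,0],[0,0,0],[0,0,0],[0,0,0],[0,0,0]], claw=[100,100,100,100,100,100])

```text
time_s: 19.62
tcp_pos: [0.6194, 0.0303, 0.0214]
orientation: [-0.001, -0.018, 1.0, -0.0]
wrist_force: [-5.6, -0.5, 2.3]
gripper_width: 0.61
grasp_force: 3.1
```

>>> send_rows(linear=[[-0.7,0,0],[-1.4,0,0],[-2,0,0]], rot=[[0,0,0],[0,0,0],[0,0,0]], claw=[100,100,100])

```text
time_s: 19.87
tcp_pos: [0.6199, 0.0303, 0.0213]
orientation: [-0.002, -0.018, 1.0, -0.0]
wrist_force: [-13.9, -0.8, 9.3]
gripper_width: 0.606
grasp_force: 6.5
```

>>> send_rows(linear=[[-0.7,0,0],[-0.7,0,0]], rot=[[0,0,0],[0,0,0]], claw=[100,100])

```text
time_s: 20.03
tcp_pos: [0.6199, 0.0303, 0.0212]
orientation: [-0.003, -0.018, 1.0, -0.0]
wrist_force: [-13.2, -0.6, 10.1]
gripper_width: 0.606
grasp_force: 6.6
```

>>> send_rows(linear=[[2,0,0],[6,0,0],[12,0,0],[25,0,0],[45,0,0],[70,0,-20],[100,0,-50],[130,0,-80]], rot=[[0,0,0],[0,0,0],[0,0,0],[0,0,0],[0,0,0],[0,0,0],[0,0,0],[0,0,0]], claw=[100,100,100,100,100,100,100,100])

```text
time_s: 20.7
tcp_pos: [0.4926, 0.0257, 0.1005]
orientation: [-0.0, -0.018, 1.0, 0.0]
wrist_force: [-0.0, 0.3, 0.8]
gripper_width: 0.608
grasp_force: 0.0
```

>>> send_rows(linear=[[40,0,0],[80,0,0],[120,0,0],[130,0,0],[130,0,0]], rot=[[0,0,0],[0,0,0],[0,0,0],[0,0,0],[0,0,0]], claw=[100,100,100,100,100])

```text
time_s: 21.12
tcp_pos: [0.3607, 0.0211, 0.1003]
orientation: [-0.0, -0.018, 1.0, -0.0]
wrist_force: [-0.3, 0.1, -0.2]
gripper_width: 0.609
grasp_force: 0.0
```

```bash
python3 - <<'E'
from h import *
t=optics.read_camera("top")[:,:,::-1];w=optics.read_camera("wrist")[:,:,::-1]
cv2.imwrite("pics/raw_t7.png",t)
T=cv2.convertScaleAbs(cv2.resize(t[80:180,170:310],(500,357),interpolation=cv2.INTER_CUBIC),alpha=1.6)
s=cv2.imread("pics/raw_s6.png")[130:280,150:276]
S=cv2.resize(s,(300,357));cv2.imwrite("pics/m7.png",np.hstack([T,S]))
plan([])
E
```

```text
now 21.2167 [0.3655 0.0213 0.1009] yaw -177.99
```

View pics/m7.png

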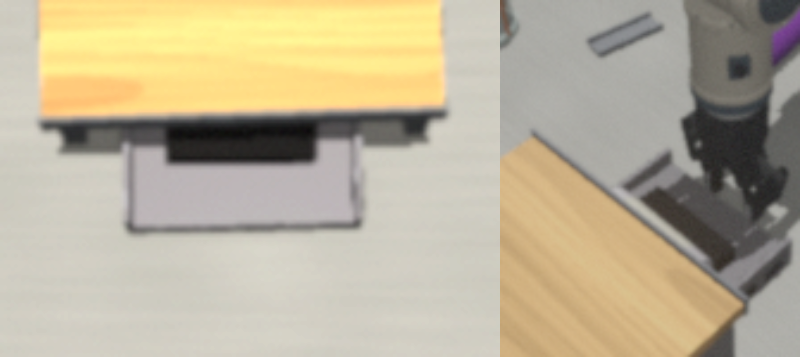

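```bash
python3 - <<'E'
from h import *
f=lambda u,v,z:ray("top",(u/3.57+170-.33,v/3.57+80-.33),z)[:2]
a,b=f(132,229,.022),f(358,226,.022);S=[f(40,124,.12),f(446,116,.12)]
d=S[0]-S[1];n=np.array([d[1],-d[0]])/np.linalg.norm(d);m=(S[0]+S[1])/2+.004*n
print("front face x in shelf",(((a+b)/2)-m)@n,"yaw diff",np.arctan2(*(a-b)[::-1])-np.arctan2(*d[::-1]))
E
```

```text
front face x in shelf -0.06604551393194943 yaw diff -0.0072889468081063225
```

The tray's front face is 66 mm in front of the board edge (home is 65), and it is square to 0.007 rad. I'll hand the job in.

```bash
python3 -c "
from h import *
print(arm.sign_off())"
```

```text
the job is handed in; nothing more can be done
None
```

The job is handed in: the block is across mid-tray, the can was resting against it before the push, and the tray is against the stop rail, square to about 0.007 rad; the can is hidden under the board, so I could not check its final position by camera.

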